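Hang the tools on the snap-hook rail, starting behind the tin

TASK

Hang every hand tool (the screwdriver, pliers and hammer that are on the counter, and the spanner lying behind the round tin in the white organiser) on the rail, each by its eye on a snap hook of its own, pushed in past the sprung gate so that it hangs freely and the gate shuts behind it. Before taking the spanner, stand the tin aside on the bare counter well clear of its place, and once the spanner hangs put the tin back upright on its ring mark. Leave the tumbler, jar and soap box where they are.

Things in the scene. Friction and masses are not known exactly. Their poses are not given: they have to be found in the camera images.
- tin_centre (a point): centre (half-way up) of the round steel tin with a dark lid: 66 mm across, 98 mm tall, 0.3 kg. z is up along the tin. It starts standing on the ring mark in the organiser.
- mark (a point): centre of the thin grey ring printed on the organiser's floor, where the tin belongs, 4 mm above the counter. The organiser is a fixed white plastic tray, 260 mm along y, 250 mm along x; left, right and back walls 40 mm high, 4 mm thick, front open. Axes: x points to the back wall, y left. The ring is 25 mm in front of the tray's middle; the spanner lies about 65 mm behind the ring.
- spanner_grip (a point): centre of the handle of the chrome adjustable spanner, 216 mm long, 0.18 kg: flat handle 22 mm wide and 12 mm thick, jaw head 50 mm wide and 16 mm thick. Lies across the organiser behind the tin, eye to the left. x runs along it towards the eye, z up as it lies (centre 8 mm above what it lies on; handle straight 45 mm either way; eye centre 82 mm along +x; far end of the jaw 111 mm along -x).
- spanner_eye (a point): centre of the spanner's hanging eye: a steel ring in the flat plane of the tool at its handle end, 34 mm inside and 46 mm outside diameter, wire 6 mm thick. Same axes as the grip: x points along the tool, away from its working end.
- screwdriver_grip (a point): centre of the handle of the screwdriver, 217 mm long, 0.14 kg: squarish red handle 24 x 24 mm, steel blade. Flat on the counter; absent in some starts. x runs along it towards the eye, z up as it lies (centre 12 mm above what it lies on; the handle runs from 36 mm on the -x side to 60 mm on the +x side; eye centre 80 mm along +x; blade tip 114 mm along -x).
- screwdriver_eye (a point): centre of the screwdriver's hanging eye: a steel ring in the flat plane of the tool at its handle end, 34 mm inside and 46 mm outside diameter, wire 6 mm thick. Same axes as the grip: x points along the tool, away from its working end.
- pliers_grip (a point): centre of the handle of the closed blue-handled steel pliers, 207 mm long, 0.2 kg: the two handles together are 35 mm wide at the grip centre and 18 mm thick. Flat on the counter; absent in some starts. x runs along it towards the eye, z up as it lies (centre 9 mm above what it lies on; handles run 45 mm to either side; eye centre 79 mm along +x; jaw tip 105 mm along -x).
- pliers_eye (a point): centre of the pliers's hanging eye: a steel ring in the flat plane of the tool at its handle end, 34 mm inside and 46 mm outside diameter, wire 6 mm thick. Same axes as the grip: x points along the tool, away from its working end.
- hammer_grip (a point): centre of the handle of the small claw hammer, 210 mm long, 0.24 kg: wooden handle 22 x 22 mm, steel head 90 mm across and 24 mm thick. Flat on the counter; absent in some starts. x runs along it towards the eye, z up as it lies (centre 13 mm above what it lies on; the handle runs 65 mm to either side; eye centre 89 mm along +x; head's far side 98 mm along -x).
- hammer_eye (a point): centre of the hammer's hanging eye: a steel ring in the flat plane of the tool at its handle end, 34 mm inside and 46 mm outside diameter, wire 6 mm thick. Same axes as the grip: x points along the tool, away from its working end.
- hook1_seat (a point): Where the centre of an eye rests when a tool hangs on snap hook 1. Hook 1 is rightmost seen from the robot, 4 leftmost, 110 mm apart on a fixed aluminium rail. All four are alike, axes too: x points horizontally through the hook's throat to the rail, y left along the rail, z up. The upturned nose stands on the robot's side: its tip is 25 mm in front (x = -25) and 50 mm above this point.
- gate1 (a joint): angle of hook 1's sprung gate, rad. 0 shut against the nose, 0.62 fully open. It swings only inwards, towards the rail; opening takes about 2 N near its free end.
- hook2_seat (a point): Where the centre of an eye rests when a tool hangs on snap hook 2. Hook shape: 8 mm steel bar; measured from the nose tip, its centreline goes down to a flat bottom 37 mm lower at x = 16 to 34 mm and up the back at x = 44 mm. The rail's front face is at x = 48 mm, its underside 29 mm and its top 59 mm above the nose tip.
- gate2 (a joint): angle of hook 2's sprung gate, rad. Each gate is a 6 mm bar 49 mm long on a pin 38 mm behind and 38 mm above the nose tip, slanting down to the nose and closing the mouth.
- hook3_seat (a point): Where the centre of an eye rests when a tool hangs on snap hook 3. How it works: an eye held flat, tool pointing back to the robot, hole over the nose, far side of the ring in the mouth, is pushed straight down. It meets the gate about 15 mm above the nose tip and is past it 22 to 28 mm below the tip; the gate then shuts above it.
- gate3 (a joint): angle of hook 3's sprung gate, rad. As gate 1.
- hook4_seat (a point): Where the centre of an eye rests when a tool hangs on snap hook 4. When let go the tool swings down to hang by its eye, clear of the counter; a flat bar (front face 42 mm behind the nose tips, 90 to 120 mm above the counter) stops it swinging back. The rail's end posts stand 60 mm outside hooks 1 and 4 on flat feet 50 mm wide, from the nose-tip line to 120 mm behind it.
- gate4 (a joint): angle of hook 4's sprung gate, rad. As gate 1.
- tumbler: bystander: open steel tumbler, 72 mm across, 100 mm tall; origin at the centre of its foot.
- pickle_jar: bystander: amber jar with white lid, 70 mm across, 100 mm tall; origin at the centre of its foot.
- soap_dish: bystander: closed white plastic soap box, 110 x 80 x 22 mm (x, y, z); origin at the centre of its underside.
- swing_door (a joint): bystander: the organiser's low hinged door (110 mm wide, 38 mm high) at its right front corner: 0 rad shut across the right half of the front, grows as it swings out to the robot's side; starts half open; it turns easily and need not be used.
- tin: the tin as a whole; origin at the centre of its underside.
Mind the look-alikes: they are no part of the job. What is shaped like the tin but brown or green is not meant.

How it is judged:
On the way, in this order (a step that is already met when the one before it is completed fails the run):
1. the tin stands released on the bare counter, at least 100 mm from its mark (horizontal distance between tin_centre and mark above 0.1 m and height (world z) of tin_centre below 0.0525 m and angle between tin_centre's own z axis and vertical below 0.12 rad and linear speed of tin below 0.03 m/s and contact force between the fingers and tin below 0.1 N), for 0.2 s.
2. the spanner hangs in a snap hook with the gate shut (((distance between spanner_eye and hook1_seat below 0.024 m and value of joint gate1 below 0.12 rad) or (distance between spanner_eye and hook2_seat below 0.024 m and value of joint gate2 below 0.12 rad) or (distance between spanner_eye and hook3_seat below 0.024 m and value of joint gate3 below 0.12 rad) or (distance between spanner_eye and hook4_seat below 0.024 m and value of joint gate4 below 0.12 rad)) and angle between spanner_eye's own x axis and vertical below 0.4 rad), for 0.2 s.
At the end, for the whole second after the job is handed in: each tool present hangs at rest on its own hook: eye centre within 24 mm of a seat point, gate within 0.12 rad of shut, tool within 0.4 rad of vertical, eyes over 60 mm apart; the tin stands released, upright within 0.12 rad, within 20 mm of the mark in the organiser (all of step 2 and ((distance between screwdriver_eye and hook1_seat below 0.024 m and value of joint gate1 below 0.12 rad) or (distance between screwdriver_eye and hook2_seat below 0.024 m and value of joint gate2 below 0.12 rad) or (distance between screwdriver_eye and hook3_seat below 0.024 m and value of joint gate3 below 0.12 rad) or (distance between screwdriver_eye and hook4_seat below 0.024 m and value of joint gate4 below 0.12 rad)) and angle between each of screwdriver_eye, pliers_eye, hammer_eye's own x axis and vertical below 0.4 rad and ((distance between pliers_eye and hook1_seat below 0.024 m and value of joint gate1 below 0.12 rad) or (distance between pliers_eye and hook2_seat below 0.024 m and value of joint gate2 below 0.12 rad) or (distance between pliers_eye and hook3_seat below 0.024 m and value of joint gate3 below 0.12 rad) or (distance between pliers_eye and hook4_seat below 0.024 m and value of joint gate4 below 0.12 rad)) and ((distance between hammer_eye and hook1_seat below 0.024 m and value of joint gate1 below 0.12 rad) or (distance between hammer_eye and hook2_seat below 0.024 m and value of joint gate2 below 0.12 rad) or (distance between hammer_eye and hook3_seat below 0.024 m and value of joint gate3 below 0.12 rad) or (distance between hammer_eye and hook4_seat below 0.024 m and value of joint gate4 below 0.12 rad)) and distance between spanner_eye and screwdriver_eye above 0.06 m and distance between each of spanner_eye, screwdriver_eye and pliers_eye above 0.06 m and distance between each of spanner_eye, screwdriver_eye, pliers_eye and hammer_eye above 0.06 m and horizontal distance between tin_centre and mark below 0.02 m and height (world z) of tin_centre below 0.062 m and angle between tin_centre's own z axis and vertical below 0.12 rad and linear speed of tin below 0.03 m/s and contact force between the fingers and tin below 0.1 N); the robot touches nothing.
It fails at once if the tumbler is shifted by more than 60 mm (distance of tumbler from where it was at the start of the episode above 0.06 m).
It fails at once if the pickle jar is shifted by more than 60 mm (distance of pickle_jar from where it was at the start of the episode above 0.06 m).
It fails at once if the soap dish is shifted by more than 60 mm (distance of soap_dish from where it was at the start of the episode above 0.06 m).
Of screwdriver, pliers, hammer only 2 to 3 are there at a start; the rules pass over those that are not, and their reading is None.
At some moment in a run one of screwdriver, pliers, hammer may be knocked a few centimetres aside while the robot is not near it.
It also fails if it takes over 210 s, if anything falls off the work surface, if the arm or the gripper's body presses on something with over 40 N, if the wrist force passes 120 N, or if a joint passes its speed limit or range.

ROBOT

A 7-joint arm with a two-finger parallel gripper is mounted at the origin on the work surface. World frame = base frame: x ahead of the robot, y to its left, z up, the work surface at z = 0. Lengths are in m, angles in rad, forces in N, time in s.
With the tool pointing down it reaches from about 0.425 to 0.925 m from the base axis. Payload 6.8 kg.
Tool frame: the origin (TCP) lies between the finger pads; the fingertips stand 17 mm ahead of it and the grasp point (between the pads) lies 2 mm behind it; z points along the fingers, y is the direction in which the jaws open and shut (so a half turn about z gives the same grasp; the last joint's range is limited). The gripper opens to 85 mm and grips with 20 to 120 N. Pads are 22 mm wide; open, the fingers measure 114 mm over their backs; the gripper's body (76 mm by 85 mm) begins 54 mm behind the grasp point. The pads swing forward as they close: fully open they stand 13 mm farther back than shut.
Start: joints at [1.038, 0.477, 0.022, 1.555, -0.011, 1.109, -0.083], TCP at [0.278, -0.615, 0.248] pointing down, gripper open.
Joint ranges: [-2.96, 2.96], [-0.34, 2.1], [-1.41, 1.46], [0.24, 2.44], [-1.37, 4.51], [0.17, 1.92], [-2.96, 2.96]. Speed limits (rad/s): [2.39, 2.39, 3.14, 3.14, 3.14, 3.14, 3.14].

INTERFACE

Orientations are given as a rotation vector (axis times angle).
In Python, from bench import r gives the robot as it stands. The module is installed in compiled form; this text tells all that it offers.
- The arm moves only by the tool play_rows, never from a script. Its argument "deltas" is a list of rows, each a list of 3 entries, a list of its own where there are three numbers: the finger opening in mm, from 0 to 85.4, then the shift along the tool's x, y, z in mm, then the turn, a rotation vector about the tool's x, y, z in rad. A call has 1 to 8 rows; each row is the pose to reach, as a shift and turn from the pose measured when the call began, along the tool's axes at that moment; what a row does not reach only later rows make up. A row lasts 1/8 s, in which the tool goes at most 62.5 mm and 10.7 degrees, less where a joint would pass 70% of its speed; a pose out of reach is approached as far as the arm can. A call with a gripper value outside its range is refused whole. The fingers move at their own pace and stop on an object; "squeeze" is the grip in N (left out, the last holds). Time passes only in rows, so rows that repeat a pose let the fingers close. It gives the time, the measured TCP pose, the force and the opening at its end, in the units of the state.
- r.get_obs(): the state, without advancing time (a new reading comes with each control period).
- r.grab_frame(name): name is "scene" or "top" or "wrist"; returns (picture, depth): 480x640x3 uint8, red, green, blue; 480x640 float32, m along the optical axis (not along the pixel's ray), 0 where there is no reading.
- r.camera_model(name): a dict with "mtx" (3x3 intrinsics, pixels), "D" ([k1, k2, p1, p2, k3] as OpenCV has them; the pictures are not rectified), "rvec" (rotation vector, rad) and "tvec" (3), from world to camera coordinates, as OpenCV has them; the wrist camera has in their place "T_tool_cam" (4x4, takes a point from camera to tool coordinates, whose origin is the TCP and whose axes are the flange's). Camera axes: x right, y down, z forward; pixel columns grow to the right and rows downward; lengths in m; the calibration is good to about 2 mm. A picture is of the moment at which its call begins: read the wrist's pose just before it. camera_model takes no time and is no camera call.
- r.hand_in(): hands the job in, once; it reports no verdict.
The state is a dict: "clock": time; "joints": joint angles; "qvel": joint speeds; "tau": joint torques, N m; "tcp_pos": TCP position; "orientation": TCP orientation; "contact_force": force on the tool from outside, world axes, zero at the start; "moment": the same for the moment, N m; "grip_width": finger opening in m.
Only numpy, scipy, OpenCV 4.12 (cv2) and the standard library are available. Lean on these libraries where they do the work, as an engineer would, in place of code of your own. Each camera call takes 0.05 s, during which the arm holds its last target. There are 200 camera calls.

## Working session

There is one attempt and no reset: what is moved stays moved. The work goes in short steps, Python scripts to look and compute and a tool call to move; the robot and the scene stay as the last step left them, time stands still between calls to the robot, and variables do not carry over. Pictures are saved under pics/ and viewed, about 12 in all and at most 16, crops included, and the job is handed in when it is done.

Besides the shell and the picture viewer there is one more tool, called as name(argument=value, ...) on one line, values as JSON. play_rows: Moves the arm, as the interface text tells. Its arguments: {"type":"object","properties":{"deltas":{"type":"array"},"squeeze":{"type":"number"}},"required":["deltas"]}

```bash
mkdir -p pics; ls
python3 - <<'E'
from bench import r
import cv2,numpy as np
o=r.get_obs();print(o)
for n in("scene","top","wrist"):
    p,d=r.grab_frame(n);cv2.imwrite(f"pics/{n}0.png",p[:,:,::-1]);np.save(f"pics/{n}0.npy",d);print(n,r.camera_model(n))
E
```

```text
pics
{'clock': 0.0, 'joints': array([ 1.0378459 ,  0.47779408,  0.02234984,  1.55646382, -0.01150463,
        1.10930242, -0.08307631]), 'qvel': array([-0.00042958, -0.00017225,  0.00148823, -0.00194079, -0.00105745,
        0.00065375,  0.00060843]), 'tau': array([ 1.41123228e-04, -5.96450651e+01,  1.60858568e+00, -2.81200683e+01,
        1.26435194e-02,  9.34071344e-03, -5.00873932e-05]), 'tcp_pos': array([ 0.2779735, -0.6144822,  0.2473247]), 'orientation': array([-3.06924165e+00, -6.62026226e-01,  8.17876821e-04]), 'contact_force': array([-0.24287909,  0.02071155,  0.52008165]), 'moment': array([ 0.06190986, -0.00837036, -0.0302743 ]), 'grip_width': 0.08550364397197696}
scene {'mtx': array([[539.1002627 ,   0.        , 315.05674449],
       [  0.        , 539.1002627 , 232.92452036],
       [  0.        ,   0.        ,   1.        ]]), 'D': array([-0.11466363,  0.        ,  0.        ,  0.        ,  0.        ]), 'rvec': array([ 2.21025091,  0.95012688, -0.35895214]), 'tvec': array([-0.31888182, -0.18756735,  1.72464639])}
top {'mtx': array([[499.13006297,   0.        , 310.83748
[... 204 characters left out ...]
 2.14614224, -2.2011759 ,  0.08238879]), 'tvec': array([-0.07487704,  0.54369778,  1.54387229])}
wrist {'mtx': array([[405.02536948,   0.        , 316.80386978],
       [  0.        , 405.02536948, 231.88589205],
       [  0.        ,   0.        ,   1.        ]]), 'D': array([-0.01122386,  0.        ,  0.        ,  0.        ,  0.        ]), 'T_tool_cam': array([[-2.16776052e-04, -9.50781765e-01, -3.09861241e-01,
         7.87161448e-02],
       [ 9.99999965e-01, -2.53175231e-04,  7.72550586e-05,
         5.40386920e-04],
       [-1.51901892e-04, -3.09861213e-01,  9.50781787e-01,
        -1.24961130e-01],
       [ 0.00000000e+00,  0.00000000e+00,  0.00000000e+00,
         1.00000000e+00]])}
```

View pics/top0.png

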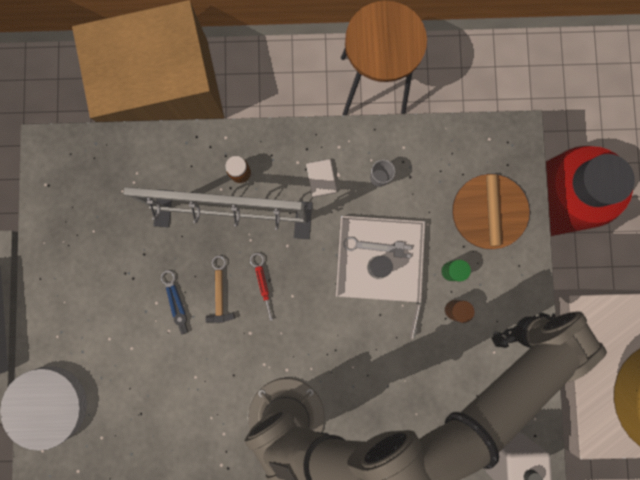

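View pics/scene0.png

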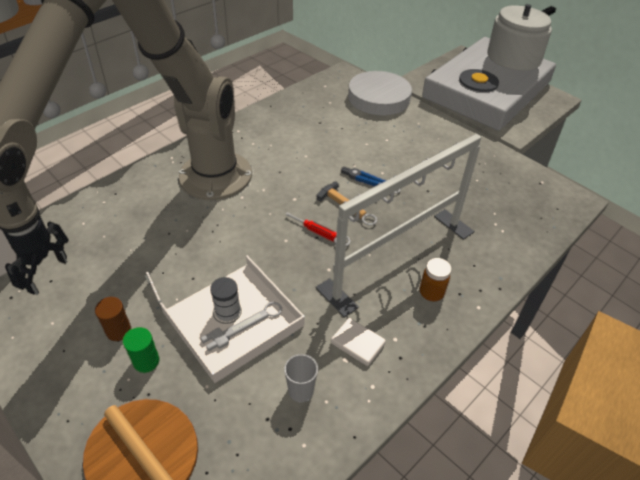

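```bash
cat > h.py <<'E'
from bench import r
import cv2,numpy as np
from scipy.spatial.transform import Rotation as R
np.set_printoptions(precision=4,suppress=True)
def pose():
    o=r.get_obs();return R.from_rotvec(o['orientation']).as_matrix(),np.array(o['tcp_pos'])
def grab(n,tag):
    P=pose();p,d=r.grab_frame(n);cv2.imwrite(f"pics/{n}{tag}.png",p[:,:,::-1])
    np.savez(f"pics/{n}{tag}.npz",d=d,R=P[0],t=P[1]);return p,d
def ext(n,tag):  # camera->world
    m=r.camera_model(n);z=np.load(f"pics/{n}{tag}.npz")
    if n=="wrist":
        T=np.array(m["T_tool_cam"]);return m,z['d'],z['R']@T[:3,:3],z['R']@T[:3,3]+z['t']
    C=R.from_rotvec(m["rvec"]).as_matrix();return m,z['d'],C.T,-C.T@m["tvec"]
def rays(n,tag,px):
    m,d,C,c=ext(n,tag);px=np.array(px,float).reshape(-1,1,2)
    u=cv2.undistortPoints(px,m["mtx"],m["D"]).reshape(-1,2)
    return c,np.c_[u,np.ones(len(u))]@C.T
def onz(n,tag,px,z):
    c,v=rays(n,tag,px);z=np.broadcast_to(z,len(v));return c+v*((z-c[2])/v[:,2])[:,None]
def ondepth(n,tag,px):
    c,v=rays(n,tag,px);d=ext(n,tag)[1];return np.array([c+w*d[int(round(p[1])),int(round(p[0]))] for w,p in zip(v,px)])
def tri(obs): # [(n,tag,(u,v))..] -> point, residual
    A=np.zeros((3,3));b=np.zeros(3);L=[]
    for n,t,p in obs:
        c,v=rays(n,t,[p]);v=v[0]/np.linalg.norm(v[0]);M=np.eye(3)-np.outer(v,v);A+=M;b+=M@c;L.append((M,c))
    x=np.linalg.solve(A,b);return x,[round(float(np.linalg.norm(M@(x-c)))*1000,1) for M,c in L]
def proj(n,tag,P):
    m,d,C,c=ext(n,tag);X=(np.atleast_2d(P)-c)@C
    return cv2.projectPoints(X.reshape(-1,1,3),np.zeros(3),np.zeros(3),m["mtx"],m["D"])[0].reshape(-1,2)
def down(yaw): # tool z down, tool x at heading yaw
    c,s=np.cos(yaw),np.sin(yaw);return np.array([[c,s,0],[s,-c,0],[0,0,-1]])
def go(p,Rg): # shift mm, rotvec in current tool frame
    Rc,t=pose();print("shift",(Rc.T@(np.array(p)-t)*1000).round(1),"turn",R.from_matrix(Rc.T@Rg).as_rotvec().round(4))
E
cp pics/top0.npy /tmp/;python3 - <<'E'
from h import *
for n in("scene","top","wrist"):
    P=pose();np.savez(f"pics/{n}0.npz",d=np.load(f"pics/{n}0.npy"),R=P[0],t=P[1])
px=dict(tin=(380,266),speye=(345,241),spj=(405,250),pl=(173,300),ple=(168,279),plj=(184,328),ha=(219,290),hae=(219,263),hah=(219,318),sd=(263,285),sde=(258,261),sdt=(271,317),railL=(126,191),railR=(302,206),jar=(237,168),tum=(383,172),soap=(321,176),brown=(461,311),green=(457,270),traybl=(341,217),traybr=(423,221),trayfl=(337,297))
for k,q in zip(px,ondepth("top","0",list(px.values()))):print(k,q)
# hooks from top: depth
for q in [(153,210),(195,213),(237,215),(277,217)]:print(q,ondepth("top","0",[q]),onz("top","0",[q],.3))
E
python3 - <<'E'
import cv2
a=cv2.imread('pics/top0.png')[110:350,110:430];a=cv2.resize(a,None,fx=2.5,fy=2.5,interpolation=cv2.INTER_CUBIC);cv2.imwrite('pics/c1.png',a)
E
```

```text
tin [ 0.4523 -0.2923  0.1006]
speye [ 0.5371 -0.1967  0.005 ]
spj [ 0.5039 -0.3862  0.0007]
pl [0.3648 0.3484 0.0121]
ple [ 0.431   0.3682 -0.002 ]
plj [0.2774 0.3131 0.016 ]
ha [0.3925 0.2011 0.025 ]
hae [0.4775 0.2045 0.0033]
hah [0.3062 0.202  0.0246]
sd [0.4046 0.0637 0.0253]
sde [0.4808 0.0808 0.0018]
sdt [0.3047 0.0416 0.0146]
railL [0.6551 0.3814 0.3193]
railR [ 0.6074 -0.07    0.2982]
jar [0.7597 0.1289 0.0977]
tum [ 0.7564 -0.3256  0.0026]
soap [ 0.7453 -0.126   0.0185]
brown [ 0.314  -0.5265  0.0955]
green [ 0.4349 -0.5216  0.0923]
traybl [ 0.6099 -0.1846  0.0367]
traybr [ 0.5907 -0.4393  0.0366]
trayfl [ 0.3611 -0.1664 -0.0015]
(153, 210) [[0.6105 0.3255 0.2765]] [[0.6069 0.3179 0.3   ]]
(195, 213) [[ 0.6403  0.2814 -0.0027]] [[0.5961 0.2084 0.3   ]]
(237, 215) [[0.598  0.1103 0.2284]] [[0.588  0.0992 0.3   ]]
(277, 217) [[0.5884 0.0001 0.2371]] [[ 0.5801 -0.0046  0.3   ]]
```

View pics/c1.png

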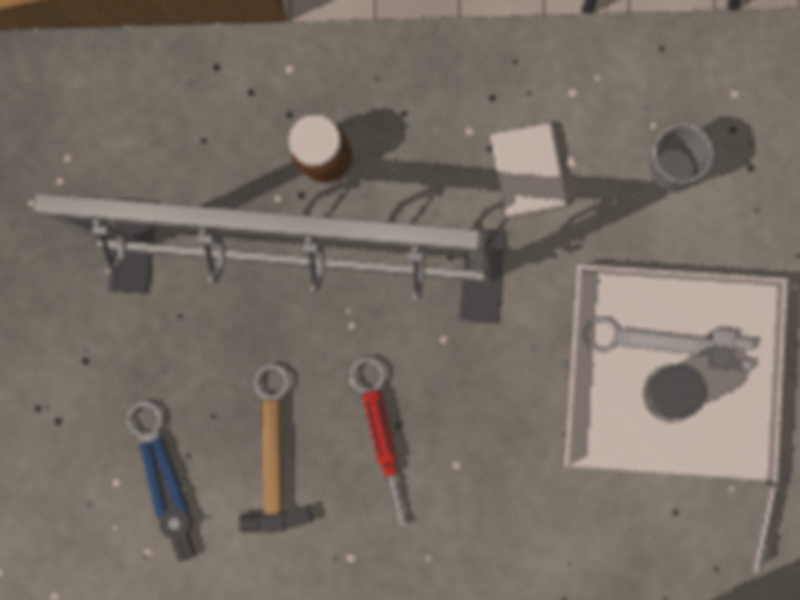

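Run:
```python
from h import *
go([.43,-.28,.27],down(1.49))
```

```text
shift [ 276.4 -242.3  -22.1] turn [-0.0013 -0.0006 -1.0652]
```

play_rows(deltas=[[85,[276,-242,-22],[0,0,-1.065]],[85,[276,-242,-22],[0,0,-1.065]],[85,[276,-242,-22],[0,0,-1.065]],[85,[276,-242,-22],[0,0,-1.065]],[85,[276,-242,-22],[0,0,-1.065]],[85,[276,-242,-22],[0,0,-1.065]],[85,[276,-242,-22],[0,0,-1.065]],[85,[276,-242,-22],[0,0,-1.065]]], squeeze=30)

```text
clock: 1.15
tcp_pos: [0.4293, -0.2809, 0.2697]
orientation: [-2.309, -2.128, 0.0]
contact_force: [0.3, -0.3, -0.3]
grip_width: 0.0852
```

Run:
```python
from h import *
o=r.get_obs();print(o['joints'],o['tcp_pos'],o['qvel'])
grab("wrist","1")
```

```text
[ 0.7489  0.2108 -0.3345  1.8933  0.0788  1.0518  0.3002] [ 0.4293 -0.2809  0.2697] [ 0.0203  0.0069  0.0243 -0.002   0.0002  0.0007 -0.0003]
```

View pics/wrist1.png

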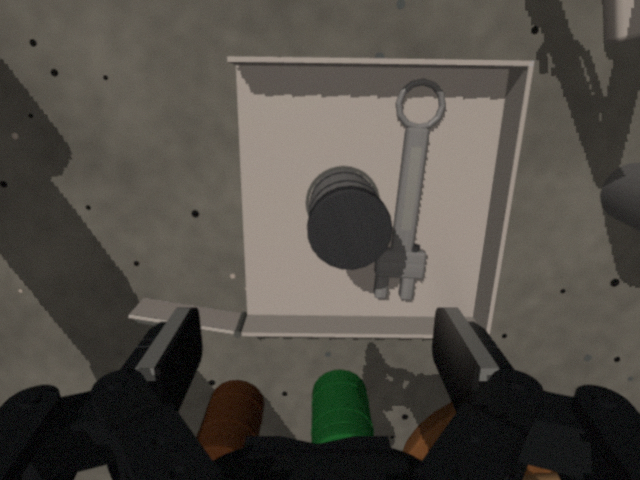

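Run:
```python
from h import *
m,d,C,c=ext("wrist","1")
v,u=np.mgrid[0:480,0:640];px=np.c_[u.ravel(),v.ravel()]
_,w=rays("wrist","1",px);P=(c+w*d.ravel()[:,None]).reshape(480,640,3)
lid=np.zeros((480,640),bool);lid[160:290,280:420]=1;lid&=(P[...,2]>.085)&(P[...,2]<.115)
cn=cv2.findNonZero(lid.astype(np.uint8));ce,rad=cv2.minEnclosingCircle(cn)
print("lid",P[lid].mean(0),np.median(P[lid],0),(P[lid].min(0)+P[lid].max(0))/2,np.ptp(P[lid],0),ce)
print("tri lid",tri([("wrist","1",(349,228)),("top","0",(380,267))]))
print("tri eye",tri([("wrist","1",(420,106)),("top","0",(351,243))]))
for q in [(300,150),(450,200),(416,140),(411,180),(408,230),(403,265),(420,82),(399,104)]:print(q,P[q[1],q[0]])
sp=np.zeros((480,640),bool);sp[132:240,393:435]=1;z0=np.median(P[120:150,280:330,2]);sp&=(P[...,2]>z0+.006)
Q=P[sp];cc=Q.mean(0);_,_,V=np.linalg.svd((Q-cc)[:,:2]);dd=V[0]*np.sign(V[0][1]);print("floor",z0,"handle",cc,Q[:,2].max(),"head",np.arctan2(dd[1],dd[0]),len(Q))
ee=onz("wrist","1",[(420,106)],.012)[0];print("eye@.012",ee, "grip",ee[:2]-.082*dd)
print("eye-wall top",onz("wrist","1",[(230,60),(533,64)],.04))
```

```text
lid [ 0.4518 -0.2961  0.1009] [ 0.4518 -0.2958  0.1011] [ 0.4519 -0.298   0.0953] [0.065  0.0647 0.0166] (348.75677490234375, 227.34329223632812)
tri lid (array([ 0.4496, -0.2887,  0.1262]), [1.0, 1.0])
tri eye (array([ 0.5305, -0.2156,  0.0004]), [0.2, 0.2])
(300, 150) [ 0.4154 -0.2462  0.004 ]
(450, 200) [ 0.5592 -0.3072  0.0029]
(416, 140) [ 0.5228 -0.2444  0.0163]
(411, 180) [ 0.5177 -0.281   0.017 ]
(408, 230) [ 0.5142 -0.3304  0.017 ]
(403, 265) [ 0.5087 -0.3669  0.0175]
(420, 82) [ 0.5279 -0.1945  0.0116]
(399, 104) [ 0.5086 -0.2117  0.0127]
floor 0.0032009639436852977 handle [ 0.5162 -0.286   0.0172] 0.3947332779240722 head 1.4531084245675008 2548
eye@.012 [ 0.5277 -0.215   0.012 ] grip [ 0.518  -0.2964]
eye-wall top [[ 0.3675 -0.1656  0.04  ]
 [ 0.6131 -0.1885  0.04  ]]
```

Run:
```python
from h import *
go([.4518,-.296,.078],down(1.47))
```

```text
shift [-12.6  24.2 191.6] turn [-0.0015 -0.0008  0.0174]
```

play_rows(deltas=[[85,[-12.5,24,40],[0,0,0]],[85,[-12.5,24,80],[0,0,0]],[85,[-12.5,24,120],[0,0,0]],[85,[-12.5,24,150],[0,0,0]],[85,[-12.5,24,175],[0,0,0]],[85,[-12.5,24,192],[0,0,0]],[85,[-12.5,24,192],[0,0,0]],[60,[-12.5,24,192],[0,0,0]]], squeeze=30)

```text
clock: 2.2
tcp_pos: [0.4521, -0.2965, 0.0783]
orientation: [-2.313, -2.126, 0.0]
contact_force: [0.4, -0.2, -0.9]
grip_width: 0.0691
```

play_rows(deltas=[[55,[0,0,0],[0,0,0]],[55,[0,0,0],[0,0,0]],[55,[0,0,0],[0,0,0]],[55,[0,0,0],[0,0,0]]])

```text
clock: 2.7
tcp_pos: [0.4522, -0.2967, 0.0788]
orientation: [2.313, 2.126, -0.0]
contact_force: [-0.2, -0.3, 2.2]
grip_width: 0.0648
```

Run:
```python
from h import *
Rc,t=pose();print(t)
go([.42,-.085,t[2]+.06],down(1.49))
```

```text
[ 0.4522 -0.2967  0.0788]
shift [208.2 -49.9 -60.1] turn [ 0.0001  0.0003 -0.0033]
```

play_rows(deltas=[[55,[0,0,-30],[0,0,0]],[55,[0,0,-70],[0,0,0]],[55,[55,-5,-70],[0,0,0]],[55,[110,-10,-70],[0,0,0]],[55,[165,-15,-70],[0,0,0]],[55,[210,-20,-70],[0,0,0]],[55,[210,-20,-70],[0,0,0]],[55,[210,-20,-40],[0,0,0]]])

```text
clock: 3.7
tcp_pos: [0.4518, -0.0861, 0.1199]
orientation: [2.309, 2.124, 0.004]
contact_force: [-0.2, -0.8, -3.9]
grip_width: 0.0651
```

play_rows(deltas=[[55,[0,0,20],[0,0,0]],[55,[0,0,32],[0,0,0]],[55,[0,0,40],[0,0,0]],[55,[0,0,44],[0,0,0]],[55,[0,0,44],[0,0,0]]])

```text
clock: 4.32
tcp_pos: [0.4521, -0.0862, 0.076]
orientation: [2.309, 2.124, 0.004]
contact_force: [-0.2, -0.9, -2.4]
grip_width: 0.0652
```

play_rows(deltas=[[55,[0,0,1],[0,0,0]],[55,[0,0,1.5],[0,0,0]],[75,[0,0,1.5],[0,0,0]],[85,[0,0,1.5],[0,0,0]],[85,[0,0,1.5],[0,0,0]],[85,[0,0,1.5],[0,0,0]],[85,[0,0,-30],[0,0,0]],[85,[0,0,-90],[0,0,0]]])

```text
clock: 5.32
tcp_pos: [0.45, -0.0859, 0.1654]
orientation: [2.312, 2.127, -0.0]
contact_force: [1.4, -0.7, 0.7]
grip_width: 0.0853
```

play_rows(deltas=[[85,[0,0,-60],[0,0,0]],[85,[0,0,-120],[0,0,0]],[85,[-50,20,-120],[0,0,0]],[85,[-100,40,-120],[0,0,0]],[85,[-150,40,-120],[0,0,0]],[85,[-180,40,-120],[0,0,0]],[85,[-180,40,-120],[0,0,0]]])

```text
clock: 6.2
tcp_pos: [0.4739, -0.2713, 0.2849]
orientation: [-2.317, -2.121, 0.002]
contact_force: [-0.3, 0.6, 0.5]
grip_width: 0.0849
```

Run:
```python
from h import *
print(pose()[1]);grab("wrist","2");grab("top","2")
```

```text
[ 0.4739 -0.2713  0.2849]
```

View pics/wrist2.png

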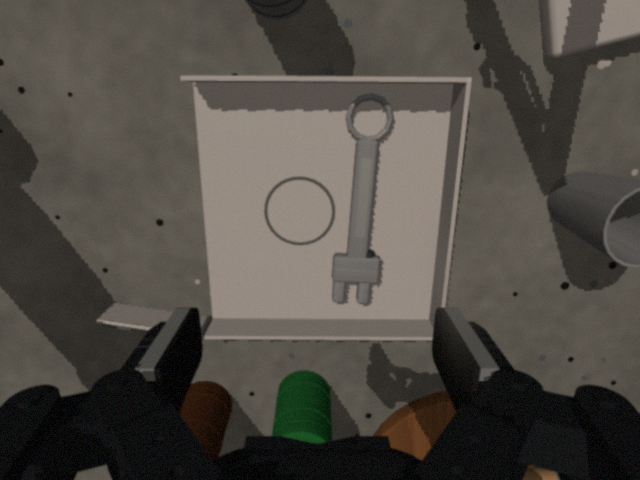

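Run:
```python
from h import *
print("mark",onz("wrist","2",[(300,210.5)],.004),ondepth("wrist","2",[(300,200)]))
a=onz("wrist","2",[(370,118),(367,146),(358,249)],[.012,.018,.018]);print(a)
e,p,q=a
for x,y in((p,q),(e,q),(e,(p+q)/2)):print(np.arctan2(*(x-y)[1::-1]))
print(e-.082*(e-q)/np.linalg.norm(e-q))
print("eye 2 views",tri([("wrist","1",(420,106)),("wrist","2",(370,118))]),ondepth("wrist","2",[(362,200),(356,268)]))
g=e-.082*(e-q)/np.linalg.norm(e-q)
go([g[0],g[1],.023],down(np.arctan2(*(e-q)[1::-1])))
```

```text
mark [[ 0.4532 -0.3002  0.004 ]] [[ 0.4544 -0.2891  0.004 ]]
[[ 0.529  -0.2137  0.012 ]
 [ 0.5242 -0.2389  0.018 ]
 [ 0.5097 -0.3427  0.018 ]]
1.4320128110241468
1.4220747670207476
1.4153982923020687
[ 0.5168 -0.2947  0.0158]
eye 2 views (array([ 0.5306, -0.2149, -0.0007]), [0.5, 0.5]) [[ 0.5167 -0.2915  0.0169]
 [ 0.5063 -0.3632  0.0191]]
shift [-23.5  44.1 262.2] turn [-0.0004 -0.0006  0.0656]
```

play_rows(deltas=[[70,[-23.5,44,60],[0,0,0.065]],[60,[-23.5,44,120],[0,0,0.065]],[50,[-23.5,44,170],[0,0,0.065]],[50,[-23.5,44,210],[0,0,0.065]],[50,[-23.5,44,240],[0,0,0.065]],[50,[-23.5,44,255],[0,0,0.065]],[50,[-23.5,44,261],[0,0,0.065]],[50,[-23.5,44,261],[0,0,0.065]]], squeeze=80)

```text
clock: 7.3
tcp_pos: [0.5174, -0.2946, 0.0249]
orientation: [2.379, 2.051, 0.001]
contact_force: [0.7, -0.5, 0.1]
grip_width: 0.0498
```

play_rows(deltas=[[30,[0,0,0],[0,0,0]],[10,[0,0,0],[0,0,0]],[5,[0,0,0],[0,0,0]],[5,[0,0,0],[0,0,0]],[5,[0,0,0],[0,0,0]],[5,[0,0,0],[0,0,0]]])

```text
clock: 8.05
tcp_pos: [0.5182, -0.295, 0.0264]
orientation: [2.378, 2.05, 0.003]
contact_force: [-1.1, 0.6, 6.5]
grip_width: 0.0191
```

play_rows(deltas=[[5,[0,0,-10],[0,0,0]],[5,[0,0,-40],[0,0,0]],[5,[0,0,-90],[0,0,0]],[5,[0,0,-150],[0,0,0]],[5,[0,0,-210],[0,0,0]],[5,[0,0,-270],[0,0,0]],[5,[0,0,-320],[0,0,0]],[5,[0,0,-320],[0,0,0]]])

```text
clock: 9.05
tcp_pos: [0.5191, -0.2953, 0.3521]
orientation: [2.371, 2.044, 0.008]
contact_force: [-0.3, -0.1, -2.5]
grip_width: 0.0193
```

Run:
```python
from h import *
print(r.get_obs()['grip_width'],r.get_obs()['joints']);go([.46,0.03,.38],down(-.105))
```

```text
0.019347356255780428 [ 0.6509  0.2822 -0.3     1.6085  0.0875  1.2518  0.1874]
shift [ 312.9 -106.1  -30.1] turn [ 0.0118 -0.0064  1.5276]
```

play_rows(deltas=[[5,[40,-14,-30],[0,0,0.18]],[5,[80,-28,-30],[0,0,0.36]],[5,[120,-42,-30],[0,0,0.54]],[5,[160,-56,-30],[0,0,0.72]],[5,[200,-70,-30],[0,0,0.9]],[5,[240,-84,-30],[0,0,1.08]],[5,[280,-98,-30],[0,0,1.26]],[5,[313,-106,-30],[0,0,1.44]]])

```text
clock: 10.05
tcp_pos: [0.4586, 0.0316, 0.3789]
orientation: [3.136, -0.035, 0.015]
contact_force: [0.6, 0.4, -2.5]
grip_width: 0.019
```

Run:
```python
from h import *
print(r.get_obs()['grip_width'],r.get_obs()['joints']);go([.46,0.03,.38],down(-.105))
```

```text
0.019030340024328518 [ 0.2357  0.0289 -0.4499  1.8441  0.0209  1.2634 -1.8133]
shift [ 1.4  1.6 -1.1] turn [ 0.0048 -0.0098  0.0828]
```

play_rows(deltas=[[5,[1.4,1.6,-1],[0.005,-0.01,0.083]],[5,[1.4,1.6,-1],[0.005,-0.01,0.083]],[5,[1.4,1.6,-1],[0.005,-0.01,0.083]]])

```text
clock: 10.42
tcp_pos: [0.4596, 0.0294, 0.3793]
orientation: [3.137, -0.164, -0.002]
contact_force: [-0.7, -0.3, -2.0]
grip_width: 0.0194
```

Run:
```python
from h import *
print(pose());grab("wrist","3")
```

```text
(array([[ 0.9946, -0.1042, -0.0011],
       [-0.1042, -0.9946, -0.0001],
       [-0.0011,  0.0002, -1.    ]]), array([0.4596, 0.0294, 0.3793]))
```

View pics/wrist3.png

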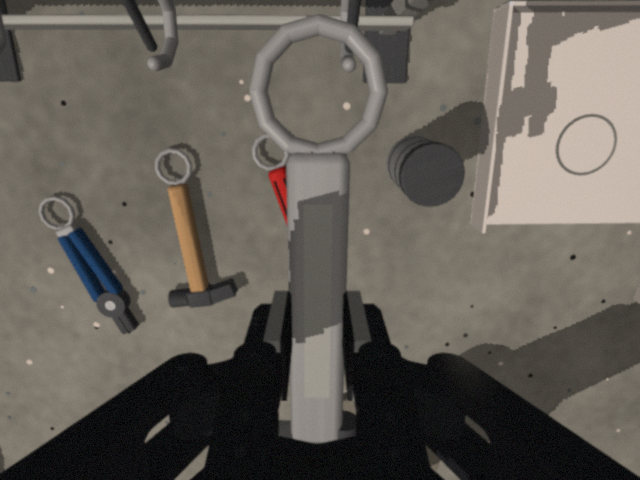

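Run:
```python
from h import *
m,d,C,c=ext("wrist","3")
for q in [(348,63),(153,63)]:
    w=d[q[1]-5:q[1]+6,q[0]-5:q[0]+6];print(q,ondepth("wrist","3",[q]),w.min())
a=ondepth("wrist","3",[(348,63),(153,63)]);print(np.linalg.norm(a[0]-a[1]),a[1]-a[0],np.arctan2(a[1][1]-a[0][1],a[1][0]-a[0][0])-np.pi/2)
Rc,t=pose()
for q in [(319,24),(319,146),(258,85),(380,85),(319,170),(319,260),(319,430)]:print(q,(ondepth("wrist","3",[q])[0]-t)@Rc)
c,v=rays("wrist","3",[(319,85)])
print("eye tool frame assuming depth plane",(onz("wrist","3",[(319,85)],t[2])[0]-t)@Rc, c)
```

```text
(348, 63) [[0.5559 0.0009 0.2605]] 0.22368503
(153, 63) [[0.5674 0.1092 0.2606]] 0.22353294
0.10893183246625397 [0.0115 0.1083 0.0001] -0.10595195113996914
(319, 24) [0.1016 0.0016 0.0151]
(319, 146) [0.0641 0.0017 0.0155]
(258, 85) [ 0.0837 -0.0181  0.0145]
(380, 85) [0.0837 0.0213 0.014 ]
(319, 170) [0.0566 0.0017 0.011 ]
(319, 260) [0.0245 0.0017 0.01  ]
(319, 430) [-0.0509  0.0018  0.0089]
eye tool frame assuming depth plane [ 0.0832  0.0016 -0.0001] [0.5384 0.0202 0.5042]
```

Run:
```python
from h import *
go([.4745,.0113,.322],down(-.106))
```

```text
shift [16.6 16.5 57.5] turn [0.0001 0.0008 0.0012]
```

play_rows(deltas=[[5,[16.5,16.5,20],[0,0,0.001]],[5,[16.5,16.5,40],[0,0,0.001]],[5,[16.5,16.5,57],[0,0,0.001]],[5,[16.5,16.5,57],[0,0,0.001]],[5,[16.5,16.5,57],[0,0,0.001]]], squeeze=110)

```text
clock: 11.1
tcp_pos: [0.4747, 0.0115, 0.3231]
orientation: [-3.137, 0.165, -0.0]
contact_force: [-0.2, -0.3, -1.1]
grip_width: 0.0181
```

Run:
```python
from h import *
print(pose()[1]);p,d=grab("wrist","4")
a=cv2.resize(p[0:200,220:420,::-1],None,fx=3,fy=3,interpolation=cv2.INTER_CUBIC);cv2.imwrite("pics/c4.png",a)
```

```text
[0.4747 0.0115 0.3231]
```

View pics/c4.png

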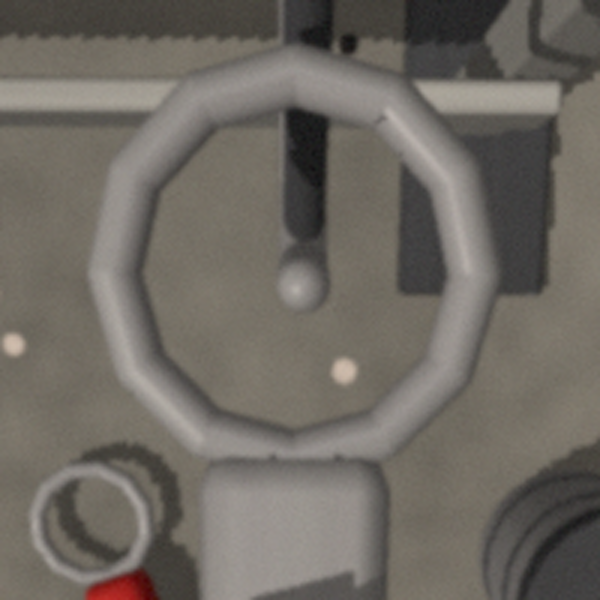

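Run:
```python
from h import *
Rc,t=pose()
n=tri([("wrist","3",(348,63)),("wrist","4",(320.7,94.3))]);print("nose",n,ondepth("wrist","4",[(320.7,94.3)]))
n=n[0]
P=ondepth("wrist","4",[(318,23),(318,145),(257,85),(380,85)]);print((P-t)@Rc)
zr=P[:,2].mean()-.003
e=onz("wrist","4",[(318.2,84.8)],zr)[0];print("eye",e,"eye in tool",(e-t)@Rc)
x=np.array([.9944,-.1058,0]);y=np.array([.1058,.9944,0]);nd=ondepth("wrist","4",[(320.7,94.3)])[0]
print("e rel nose x,y,z",(e-nd)@x,(e-nd)@y,(e-nd)[2])
```

```text
nose (array([0.5557, 0.0005, 0.2589]), [0.3, 0.3]) [[0.5555 0.0003 0.2614]]
[[ 0.1018  0.0013  0.0145]
 [ 0.0643  0.0014  0.0162]
 [ 0.0837 -0.0185  0.0154]
 [ 0.0836  0.0215  0.0153]]
eye [0.558  0.0013 0.3051] eye in tool [0.0838 0.0014 0.0184]
e rel nose x,y,z 0.0024349612188146095 0.0012281117829420884 0.043621612557908584
```

play_rows(deltas=[[5,[-1.5,1.2,10],[0,0,0]],[5,[-1.5,1.2,20],[0,0,0]],[5,[-1.5,1.2,27],[0,0,0]],[5,[-1.5,1.2,32],[0,0,0]],[5,[-1.5,1.2,38],[0,0,0]],[5,[-1.5,1.2,44],[0,0,0]],[5,[-1.5,1.2,50],[0,0,0]],[5,[-1.5,1.2,56],[0,0,0]]])

```text
clock: 12.15
tcp_pos: [0.4731, 0.0104, 0.2668]
orientation: [-3.137, 0.166, -0.0]
contact_force: [-1.6, 0.2, -1.1]
grip_width: 0.0179
```

play_rows(deltas=[[5,[0,0,6],[0,0,0]],[5,[0,0,12],[0,0,0]],[5,[0.5,0,17],[0,0,0]],[5,[1,0,20],[0,0,0]],[5,[1,0,20],[0,0,0]]])

```text
clock: 12.78
tcp_pos: [0.4743, 0.0104, 0.2469]
orientation: [-3.137, 0.165, -0.001]
contact_force: [-0.7, 0.7, -0.3]
grip_width: 0.0178
```

Run:
```python
from h import *
print(pose()[1]);p,d=grab("wrist","5");p2,d=grab("scene","5")
a=np.hstack([cv2.resize(p[0:150,220:420],(400,300)),cv2.resize(p2[240:340,300:433],(400,300),interpolation=cv2.INTER_CUBIC)])[:,:,::-1];cv2.imwrite("pics/c5.png",a)
```

```text
[0.4743 0.0104 0.2469]
```

View pics/c5.png

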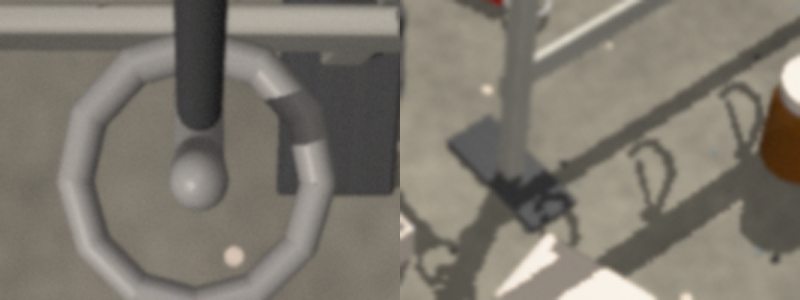

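play_rows(deltas=[[30,[0,0,0],[0,0,0]],[50,[0,0,0],[0,0,0]],[50,[0,0,0],[0,0,0]],[50,[0,0,0],[0,0,0]],[50,[-10,0,-20],[0,0,0]],[50,[-20,0,-60],[0,0,0]],[50,[-20,0,-110],[0,0,0]],[50,[-20,0,-110],[0,0,0]]])

```text
clock: 13.88
tcp_pos: [0.4562, 0.0129, 0.361]
orientation: [-3.137, 0.166, -0.013]
contact_force: [0.3, -1.2, -0.1]
grip_width: 0.0499
```

Run:
```python
from h import *
print(pose()[1]);p,d=grab("wrist","6");p2,d=grab("scene","6")
a=np.hstack([cv2.resize(p,(400,300)),cv2.resize(p2[100:340,280:600],(400,300),interpolation=cv2.INTER_CUBIC)])[:,:,::-1];cv2.imwrite("pics/c6.png",a)
```

```text
[0.4562 0.0129 0.361 ]
```

View pics/c6.png

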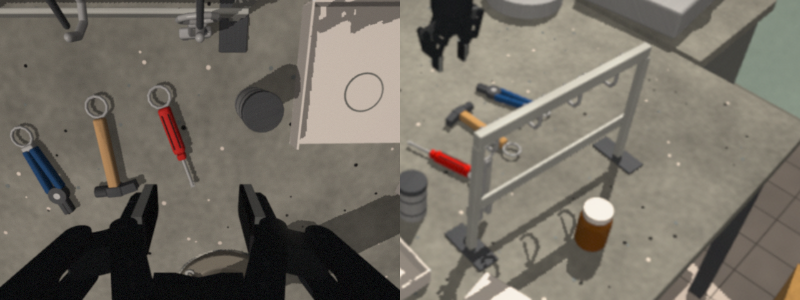

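```bash
cat >> h.py <<'E'
def tools(tag,zmin=.006,lim=(.2,.56,-.04,.5)):
    m,d,C,c=ext("wrist",tag);v,u=np.mgrid[0:480,0:640]
    _,w=rays("wrist",tag,np.c_[u.ravel(),v.ravel()]);P=(c+w*d.ravel()[:,None]).reshape(480,640,3)
    M=((P[...,2]>zmin)&(P[...,2]<.04)&(P[...,0]>lim[0])&(P[...,0]<lim[1])&(P[...,1]>lim[2])&(P[...,1]<lim[3])).astype(np.uint8)
    cs,hi=cv2.findContours(M,cv2.RETR_CCOMP,cv2.CHAIN_APPROX_NONE)
    for i,k in enumerate(cs):
        if hi[0][i][3]<0 or cv2.contourArea(k)<100:continue
        (cx,cy),rr=cv2.minEnclosingCircle(k)
        L=np.zeros_like(M);cv2.drawContours(L,cs,hi[0][i][3],1,-1);Q=P[(L>0)&(M>0)]
        mom=cv2.moments(k);hc=(mom['m10']/mom['m00'],mom['m01']/mom['m00'])
        z=np.median(Q[:,2][np.linalg.norm(Q[:,:2]-Q[:,:2].mean(0),axis=1)<.2])
        zr=np.median([P[int(p[0][1]),int(p[0][0]),2] for p in k])
        e=onz("wrist",tag,[hc],zr)[0]
        s=np.linalg.norm(Q[:,:2]-e[:2],axis=1);H=Q[(s>.035)&(s<.115)]
        cc=np.median(H,0);vx,vy,x0,y0=cv2.fitLine(H[:,:2].astype(np.float32),cv2.DIST_HUBER,0,.001,.001).ravel()
        dr=np.array([vx,vy]);dr*=np.sign(dr@(e[:2]-cc[:2]))
        col=hc;print("hole",np.round(hc,1),"rad px",round(rr,1),"eye",e,"handle med",cc,"head fit",np.arctan2(dr[1],dr[0]).round(3),"head eye-handle",np.arctan2(*(e-H.mean(0))[1::-1]).round(3),"ztop",np.percentile(H[:,2],90).round(4),"len",s.max().round(3))
E
python3 -c "
from h import *
tools('6')"
```

```text
hole [ 34.8 218.4] rad px 15.0 eye [0.4375 0.3631 0.0097] handle med [0.3673 0.3408 0.0161] head fit 0.151 head eye-handle 0.323 ztop 0.0178 len 0.185
hole [154.5 170.4] rad px 15.5 eye [0.4798 0.202  0.0117] handle med [0.4073 0.1982 0.0208] head fit -0.009 head eye-handle 0.04 ztop 0.0223 len 0.188
hole [254.3 154.4] rad px 15.5 eye [0.4858 0.0822 0.0125] handle med [0.4156 0.0647 0.0226] head fit 0.214 head eye-handle 0.238 ztop 0.024 len 0.195
```

Run:
```python
from h import *
go([.4325,.069,.10],down(.238))
```

```text
shift [-28.1 -54.  257.1] turn [ 0.0003 -0.0015 -0.3435]
```

play_rows(deltas=[[60,[-28,-54,40],[0,0,-0.17]],[60,[-28,-54,100],[0,0,-0.343]],[60,[-28,-54,160],[0,0,-0.343]],[60,[-28,-54,215],[0,0,-0.343]],[60,[-28,-54,250],[0,0,-0.343]],[60,[-28,-54,257],[0,0,-0.343]],[60,[-28,-54,257],[0,0,-0.343]]])

```text
clock: 14.85
tcp_pos: [0.4323, 0.0691, 0.1]
orientation: [3.119, 0.372, 0.001]
contact_force: [0.6, -0.3, 0.3]
grip_width: 0.0598
```

Run:
```python
from h import *
print(pose()[1]);grab("wrist","7");tools("7",lim=(.2,.56,0,.15));go([.4325,.069,.02],down(.238))
```

```text
[0.4323 0.0691 0.1   ]
hole [314.7 148.7] rad px 33.5 eye [0.4855 0.0824 0.0122] handle med [0.4168 0.0667 0.0229] head fit 0.219 head eye-handle 0.22 ztop 0.024 len 0.193
shift [-0.7  0.1 80.8] turn [ 0.0005 -0.0023 -0.0005]
```

play_rows(deltas=[[60,[-0.7,-1.2,35],[0,0,0.018]],[60,[-0.7,-1.2,65],[0,0,0.018]],[60,[-0.7,-1.2,80],[0,0,0.018]],[60,[-0.7,-1.2,81],[0,0,0.018]],[30,[-0.7,-1.2,81],[0,0,0.018]],[5,[-0.7,-1.2,81],[0,0,0.018]],[5,[-0.7,-1.2,81],[0,0,0.018]],[5,[-0.7,-1.2,81],[0,0,0.018]]], squeeze=80)

```text
clock: 15.9
tcp_pos: [0.4331, 0.0704, 0.0211]
orientation: [3.122, 0.343, 0.007]
contact_force: [-0.9, -0.2, 10.0]
grip_width: 0.0225
```

play_rows(deltas=[[5,[0,0,-1],[0,0,0]],[5,[0,0,-30],[0,0,0]],[5,[0,0,-90],[0,0,0]],[5,[0,0,-150],[0,0,0]],[5,[0,0,-210],[0,0,0]],[5,[0,0,-270],[0,0,0]],[5,[0,0,-310],[0,0,0]],[5,[0,0,-310],[0,0,0]]])

```text
clock: 16.9
tcp_pos: [0.433, 0.0708, 0.3343]
orientation: [3.122, 0.343, 0.018]
contact_force: [-0.5, -0.1, -1.2]
grip_width: 0.0224
```

Run:
```python
from h import *
x=np.array([.9944,-.1058,0]);y=np.array([.1058,.9944,0]);n1=np.array([.5556,.0005,.261])
for i in range(4):print(i+1,n1+.11*i*y)
e=n1+.11*y+[0,0,.045]+.001*x
go(e-x*.055+[0,0,.012],down(-.106)); print(r.get_obs()['joints'],r.get_obs()['grip_width'])
```

```text
1 [0.5556 0.0005 0.261 ]
2 [0.5672 0.1099 0.261 ]
3 [0.5789 0.2193 0.261 ]
4 [0.5905 0.3287 0.261 ]
shift [ 88.1 -26.3  17.3] turn [ 0.0002 -0.0113  0.3248]
[ 0.2449  0.025  -0.552   1.9494  0.0176  1.1601 -1.6658] 0.02239716183821623
```

play_rows(deltas=[[5,[40,-26,0],[0,-0.011,0.16]],[5,[88,-26,0],[0,-0.011,0.325]],[5,[88,-26,10],[0,-0.011,0.325]],[5,[88,-26,14],[0,-0.011,0.325]],[5,[88,-26,14],[0,-0.011,0.325]],[5,[88,-26,14],[0,-0.011,0.325]]], squeeze=110)

```text
clock: 17.65
tcp_pos: [0.5129, 0.115, 0.3216]
orientation: [3.137, -0.166, 0.001]
contact_force: [-0.3, 0.5, -0.9]
grip_width: 0.0215
```

```bash
cat >> h.py <<'E'
XH=np.array([.9944,-.1058,0]);YH=np.array([.1058,.9944,0]);N1=np.array([.5556,.0005,.261])
def eyehook(tag,k,zlo=.02,zhi=-.005):
    "in-hand ring hole vs nose k, from the picture and depth; ring = hole contour of near mask"
    m,d,C,c=ext("wrist",tag);z=np.load(f"pics/wrist{tag}.npz");Rc,t=z['R'],z['t'];v,u=np.mgrid[0:480,0:640]
    _,w=rays("wrist",tag,np.c_[u.ravel(),v.ravel()]);P=(c+w*d.ravel()[:,None]).reshape(480,640,3)
    T=(P-t)@Rc
    M=((T[...,2]<zlo)&(d>0)&(v<300)&(T[...,0]>.0)).astype(np.uint8)
    cs,hi=cv2.findContours(M,cv2.RETR_CCOMP,cv2.CHAIN_APPROX_NONE);best=None
    for i,q in enumerate(cs):
        if hi[0][i][3]>=0 and (best is None or cv2.contourArea(q)>cv2.contourArea(best)):best=q
    (cx,cy),rr=cv2.minEnclosingCircle(best);mo=cv2.moments(best);h=(mo['m10']/mo['m00'],mo['m01']/mo['m00'])
    ring=cv2.dilate(cv2.drawContours(np.zeros_like(M),[best],-1,1,-1),np.ones((9,9)))&M
    zr=np.median(T[ring>0][:,2])+.002
    cz,ww=rays("wrist",tag,[h]);a=((cz-t)@Rc);b=ww[0]@Rc;e=a+b*((zr-a[2])/b[2])
    W=t+Rc@e;n0=N1+.11*(k-1)*YH
    p=proj("wrist",tag,n0)[0]
    S=np.abs(P-n0-[0,0,-.002]);B=(np.linalg.norm(P[...,:2]-n0[:2],axis=-1)<.010)&(np.abs(P[...,2]-n0[2])<.006)&(d>0)
    n=P[B].mean(0) if B.sum()>20 else n0
    tip=P[B][P[B][:,2]>np.percentile(P[B][:,2],60)].mean(0) if B.sum()>20 else n0
    print("hole",np.round(h,1),"r",round(rr,1),"eye tool",e,"pred nose px",p.round(1),"seen nose",tip,B.sum(),"pred",n0)
    print("e rel seen nose x,y,z mm",(np.array([(W-tip)@XH,(W-tip)@YH,W[2]-tip[2]])*1000).round(1))
E
python3 - <<'E'
from h import *
p,d=grab("wrist","8");eyehook("4",1);eyehook("8",2)
cv2.imwrite("pics/c8.png",cv2.resize(p[0:260,160:480,::-1],None,fx=2,fy=2,interpolation=cv2.INTER_CUBIC))
E
```

```text
hole [317.6  88.9] r 54.0 eye tool [0.0827 0.0012 0.0174] pred nose px [320.3  94. ] seen nose [ 0.5607 -0.0001  0.2628] 415 pred [0.5556 0.0005 0.261 ]
e rel seen nose x,y,z mm [-4.1  1.3 43. ]
hole [317.2 178.3] r 50.7 eye tool [0.054  0.001  0.0103] pred nose px [313.3 156.9] seen nose [0.5712 0.1093 0.2618] 326 pred [0.5672 0.1099 0.261 ]
e rel seen nose x,y,z mm [-4.5 -1.6 49.5]
```

View pics/c8.png

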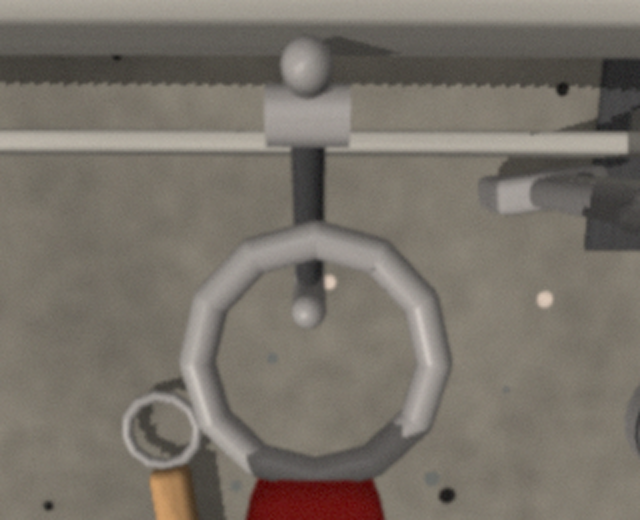

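play_rows(deltas=[[5,[1.5,-2,12],[0,0,0]],[5,[1.5,-2,25],[0,0,0]],[5,[1.5,-2,33],[0,0,0]],[5,[1.5,-2,39],[0,0,0]],[5,[1.5,-2,45],[0,0,0]],[5,[1.5,-2,51],[0,0,0]],[5,[1.5,-2,57],[0,0,0]],[5,[1.5,-2,62],[0,0,0]]])

```text
clock: 18.7
tcp_pos: [0.5147, 0.1168, 0.2592]
orientation: [3.137, -0.167, 0.001]
contact_force: [-1.5, 0.8, -2.3]
grip_width: 0.022
```

play_rows(deltas=[[5,[0,0,6],[0,0,0]],[5,[0,0,12],[0,0,0]],[5,[0.5,0,16],[0,0,0]],[5,[1,0,19],[0,0,0]],[5,[1,0,19],[0,0,0]]])

```text
clock: 19.32
tcp_pos: [0.5158, 0.1168, 0.2406]
orientation: [3.136, -0.167, 0.002]
contact_force: [-3.6, -0.6, 2.1]
grip_width: 0.0214
```

Run:
```python
from h import *
print(pose()[1]);p,d=grab("wrist","9")
cv2.imwrite("pics/c9.png",cv2.resize(p[0:260,160:480,::-1],None,fx=1.25,fy=1.25))
```

```text
[0.5158 0.1168 0.2406]
```

View pics/c9.png

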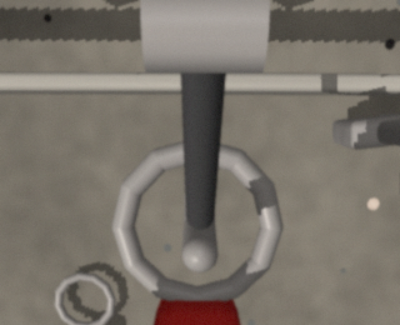

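play_rows(deltas=[[30,[0,0,0],[0,0,0]],[50,[0,0,0],[0,0,0]],[50,[0,0,0],[0,0,0]],[50,[0,0,0],[0,0,0]],[50,[-20,0,-20],[0,0,0]],[50,[-60,0,-50],[0,0,0]],[50,[-80,0,-100],[0,0,0]],[50,[-80,0,-100],[0,0,0]]])

```text
clock: 20.38
tcp_pos: [0.4368, 0.1267, 0.3443]
orientation: [-3.137, 0.165, -0.014]
contact_force: [0.7, 0.3, -0.8]
grip_width: 0.0505
```

Run:
```python
from h import *
print(pose()[1],r.get_obs()['contact_force']);p,d=grab("wrist","10");tools("10",lim=(.2,.54,.1,.5));go([.404,.2,.12],down(.02))
# spanner/screwdriver hanging check: depth points near seats
m,d,C,c=ext("wrist","10")
print(proj("wrist","10",[N1+.11*i*YH for i in range(3)]))
```

```text
[0.4368 0.1267 0.3443] [ 0.6745  0.2605 -0.8326]
hole [155.1 268.4] rad px 19.0 eye [0.3433 0.3364 0.0089] handle med [0.3886 0.342  0.0157] head fit -2.855 head eye-handle -2.98 ztop 0.0178 len 0.12
hole [113.9 196.3] rad px 15.7 eye [0.4375 0.3635 0.0099] handle med [0.3682 0.3412 0.0162] head fit 0.286 head eye-handle 0.323 ztop 0.0178 len 0.185
hole [244.  144.3] rad px 16.4 eye [0.4802 0.203  0.0114] handle med [0.4075 0.201  0.021 ] head fit 0.005 head eye-handle 0.023 ztop 0.0224 len 0.186
shift [-41.5 -70.4 222. ] turn [ 0.0004 -0.0056 -0.1259]
[[562.9826 -17.8571]
 [321.6725 -19.0687]
 [ 80.4991 -18.2388]]
```

play_rows(deltas=[[60,[-41,-72,40],[0,0,-0.12]],[60,[-41,-72,100],[0,0,-0.12]],[60,[-41,-72,160],[0,0,-0.12]],[60,[-41,-72,210],[0,0,-0.12]],[60,[-41,-72,222],[0,0,-0.12]],[60,[-41,-72,222],[0,0,-0.12]]])

```text
clock: 21.18
tcp_pos: [0.4048, 0.2017, 0.12]
orientation: [3.141, 0.022, 0.006]
contact_force: [-0.2, 0.2, -0.6]
grip_width: 0.06
```

Run:
```python
from h import *
print(pose()[1]);p,d=grab("wrist","11");tools("11",lim=(.2,.54,.13,.27));go([.404,.202,.021],down(.015))
```

```text
[0.4048 0.2017 0.12  ]
hole [314.4 108.4] rad px 31.6 eye [0.4798 0.2031 0.011 ] handle med [0.4085 0.2027 0.0212] head fit 0.007 head eye-handle 0.006 ztop 0.0222 len 0.188
shift [ -2.3   0.1 100.1] turn [-0.0001 -0.0066 -0.0011]
```

play_rows(deltas=[[60,[-2,-0.8,45],[0,-0.006,0]],[60,[-2,-0.8,80],[0,-0.006,0]],[60,[-2,-0.8,98],[0,-0.006,0]],[60,[-2,-0.8,100],[0,-0.006,0]],[30,[-2,-0.8,100],[0,-0.006,0]],[5,[-2,-0.8,100],[0,-0.006,0]],[5,[-2,-0.8,100],[0,-0.006,0]],[5,[-2,-0.8,100],[0,-0.006,0]]], squeeze=110)

```text
clock: 22.22
tcp_pos: [0.4054, 0.2034, 0.0229]
orientation: [-3.141, -0.021, -0.005]
contact_force: [-2.5, -1.4, 13.8]
grip_width: 0.0193
```

play_rows(deltas=[[5,[0,0,-1],[0,0,0]],[5,[0,0,-30],[0,0,0]],[5,[0,0,-90],[0,0,0]],[5,[0,0,-150],[0,0,0]],[5,[0,0,-210],[0,0,0]],[5,[0,0,-270],[0,0,0]],[5,[0,0,-310],[0,0,0]],[5,[0,0,-310],[0,0,0]]])

```text
clock: 23.22
tcp_pos: [0.4054, 0.204, 0.336]
orientation: [-3.139, -0.02, -0.015]
contact_force: [-0.4, -0.4, -3.2]
grip_width: 0.0191
```

Run:
```python
from h import *
e=N1+.22*YH+[0,0,.05]
go(e-XH*.076+[0,0,.012],down(-.106)); print(r.get_obs()['joints'],r.get_obs()['grip_width'])
```

```text
shift [ 98. -22.  14.] turn [-0.0029 -0.0097  0.1187]
[ 0.1135  0.0721 -0.7424  1.9088  0.057   1.1708 -2.2074] 0.01912467615721113
```

play_rows(deltas=[[5,[40,-22,0],[-0.003,-0.01,0.118]],[5,[90,-22,0],[-0.003,-0.01,0.118]],[5,[98,-22,8],[-0.003,-0.01,0.118]],[5,[98,-22,13],[-0.003,-0.01,0.118]],[5,[98,-22,13],[-0.003,-0.01,0.118]],[5,[98,-22,13],[-0.003,-0.01,0.118]]])

```text
clock: 23.98
tcp_pos: [0.5023, 0.2275, 0.3242]
orientation: [3.137, -0.164, -0.0]
contact_force: [0.9, -0.4, -2.3]
grip_width: 0.0199
```

Run:
```python
from h import *
p,d=grab("wrist","12");eyehook("12",3);print(pose()[0])
cv2.imwrite("pics/c12.png",cv2.resize(p[0:300,160:480,::-1],None,fx=2,fy=2,interpolation=cv2.INTER_CUBIC))
```

```text
hole [317.5 114.4] r 53.5 eye tool [0.0746 0.0012 0.0131] pred nose px [315.1 105. ] seen nose [0.5837 0.2188 0.2621] 365 pred [0.5789 0.2193 0.261 ]
e rel seen nose x,y,z mm [-7.2 -1.  49.1]
[[ 0.9945 -0.1043  0.0004]
 [-0.1043 -0.9945 -0.0003]
 [ 0.0004  0.0003 -1.    ]]
```

View pics/c12.png

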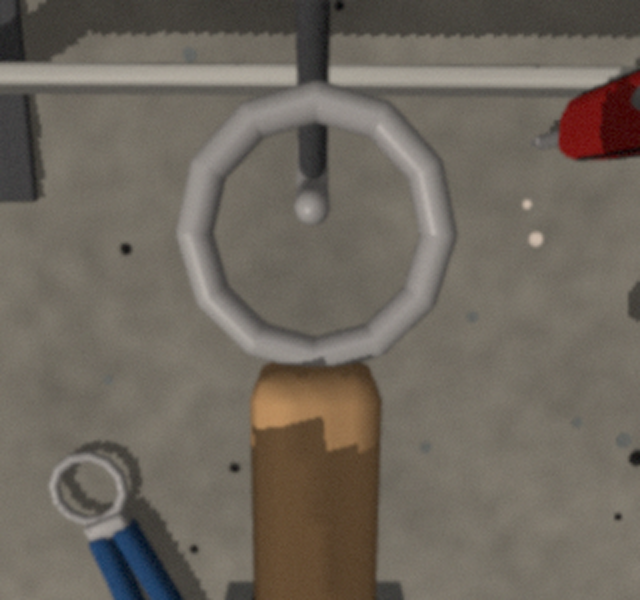

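play_rows(deltas=[[5,[3.4,-1,12],[0,0,0]],[5,[3.4,-1,25],[0,0,0]],[5,[3.4,-1,33],[0,0,0]],[5,[3.4,-1,39],[0,0,0]],[5,[3.4,-1,45],[0,0,0]],[5,[3.4,-1,51],[0,0,0]],[5,[3.4,-1,57],[0,0,0]],[5,[3.4,-1,62],[0,0,0]]])

```text
clock: 25.02
tcp_pos: [0.5059, 0.228, 0.2619]
orientation: [3.137, -0.164, -0.0]
contact_force: [-0.8, -0.1, -2.2]
grip_width: 0.0193
```

play_rows(deltas=[[5,[0,0,6],[0,0,0]],[5,[0,0,12],[0,0,0]],[5,[0.5,0,16],[0,0,0]],[5,[1,0,18.5],[0,0,0]],[5,[1,0,18.5],[0,0,0]]])

```text
clock: 25.65
tcp_pos: [0.5071, 0.2279, 0.2436]
orientation: [3.137, -0.164, 0.0]
contact_force: [-1.1, -0.5, -1.2]
grip_width: 0.0193
```

```bash
cat >> h.py <<'E'
def gate(tag,k):
    "is the gate bar in place: heights of what is seen along the shut gate line, and residual to its centreline"
    m,d,C,c=ext("wrist",tag);n=N1+.11*(k-1)*YH
    for s in (8,14,20):
        q=n+XH*s*1e-3+np.array([0,0,s*1e-3+.001]);p=proj("wrist",tag,q)[0]
        if (p>1).all() and p[0]<638 and p[1]<478:
            w=ondepth("wrist",tag,[p])[0];print("gate",k,s,p.round(0),"seen z-nose mm",((w[2]-n[2])*1000).round(1))
E
python3 - <<'E'
from h import *
p,d=grab("wrist","13")
for t,k in(("4",1),("5",1),("8",2),("9",2),("12",3),("13",3)):print(t);gate(t,k)
E
```

```text
4
gate 1 8 [321.  73.] seen z-nose mm 3.5
gate 1 14 [321.  56.] seen z-nose mm 10.6
gate 1 20 [321.  37.] seen z-nose mm 18.4
5
gate 1 8 [318.  51.] seen z-nose mm 3.4
gate 1 14 [318.  17.] seen z-nose mm 12.2
8
gate 2 8 [313. 141.] seen z-nose mm -0.2
gate 2 14 [313. 127.] seen z-nose mm 52.1
gate 2 20 [313. 112.] seen z-nose mm 53.4
9
gate 2 8 [319. 184.] seen z-nose mm -7.3
gate 2 14 [319. 163.] seen z-nose mm 8.6
gate 2 20 [319. 137.] seen z-nose mm 18.1
12
gate 3 8 [315.  85.] seen z-nose mm 1.4
gate 3 14 [315.  69.] seen z-nose mm 9.1
gate 3 20 [315.  51.] seen z-nose mm 52.5
13
gate 3 8 [318.  94.] seen z-nose mm 1.8
gate 3 14 [318.  64.] seen z-nose mm 10.5
gate 3 20 [318.  28.] seen z-nose mm 18.4
```

play_rows(deltas=[[30,[0,0,0],[0,0,0]],[50,[0,0,0],[0,0,0]],[50,[0,0,0],[0,0,0]],[50,[0,0,0],[0,0,0]],[50,[-20,0,-20],[0,0,0]],[50,[-60,0,-50],[0,0,0]],[50,[-80,0,-90],[0,0,0]],[50,[-80,0,-90],[0,0,0]]])

```text
clock: 26.7
tcp_pos: [0.4273, 0.2381, 0.3369]
orientation: [-3.136, 0.161, -0.01]
contact_force: [0.0, 0.1, -0.4]
grip_width: 0.05
```

Run:
```python
from h import *
print(pose()[1],r.get_obs()['contact_force'],r.get_obs()['joints']);p,d=grab("wrist","14");tools("14",lim=(.2,.54,.1,.5));go([.375,.343,.14],down(.32))
cv2.imwrite("pics/w14.png",p[:,:,::-1])
```

```text
[0.4273 0.2381 0.3369] [ 0.0198  0.1004 -0.3673] [ 0.0579  0.1525 -0.7633  1.8357  0.1165  1.1919 -2.4157]
hole [238.7 247.5] rad px 29.6 eye [0.3518 0.3389 0.0102] handle med [0.3909 0.3427 0.0159] head fit -2.845 head eye-handle -2.975 ztop 0.0178 len 0.112
hole [204.2 177.9] rad px 16.0 eye [0.438  0.3644 0.0096] handle med [0.3692 0.3431 0.0165] head fit 0.123 head eye-handle 0.313 ztop 0.0179 len 0.185
shift [ -64.1 -100.   194.9] turn [ 0.0003 -0.0039 -0.424 ]
```

play_rows(deltas=[[75,[-69,-99,40],[0,0,-0.18]],[75,[-69,-99,90],[0,0,-0.35]],[75,[-69,-99,140],[0,0,-0.415]],[75,[-69,-99,180],[0,0,-0.415]],[75,[-69,-99,195],[0,0,-0.415]],[75,[-69,-99,195],[0,0,-0.415]]])

```text
clock: 27.5
tcp_pos: [0.3702, 0.3421, 0.1394]
orientation: [3.103, 0.486, 0.003]
contact_force: [-0.8, 1.1, 0.6]
grip_width: 0.0753
```

Run:
```python
from h import *
print(pose()[1],r.get_obs()['joints'][6]);p,d=grab("wrist","15");tools("15",lim=(.2,.54,.2,.5))
cv2.imwrite("pics/w15.png",p[:,:,::-1])
```

```text
[0.3702 0.3421 0.1394] -2.5231122902368774
hole [311.6 242.4] rad px 62.6 eye [0.36   0.3416 0.0139] handle med [0.393  0.3439 0.0161] head fit -2.85 head eye-handle -2.837 ztop 0.0178 len 0.104
hole [313.6 114.3] rad px 29.2 eye [0.4372 0.3648 0.0095] handle med [0.369  0.3452 0.0168] head fit 0.202 head eye-handle 0.292 ztop 0.0178 len 0.185
```

View pics/w15.png

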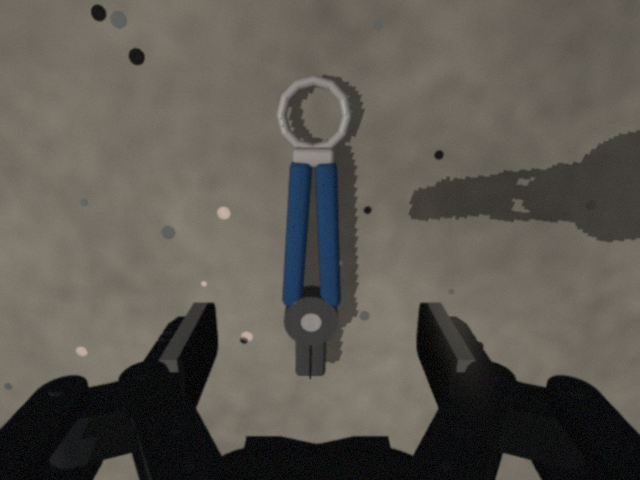

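play_rows(deltas=[[75,[-1,-2.4,50],[0,0,0.018]],[75,[-1,-2.4,90],[0,0,0.018]],[75,[-1,-2.4,112],[0,0,0.018]],[75,[-1,-2.4,119],[0,0,0.018]],[75,[-1,-2.4,119],[0,0,0.018]],[45,[-1,-2.4,119],[0,0,0.018]],[15,[-1,-2.4,119],[0,0,0.018]],[15,[-1,-2.4,119],[0,0,0.018]]], squeeze=110)

```text
clock: 28.55
tcp_pos: [0.3702, 0.3452, 0.0232]
orientation: [3.108, 0.457, 0.01]
contact_force: [-2.1, -3.7, 16.1]
grip_width: 0.031
```

play_rows(deltas=[[15,[0,0,-1],[0,0,0]],[15,[0,0,-30],[0,0,0]],[15,[0,0,-90],[0,0,0]],[15,[0,0,-150],[0,0,0]],[15,[0,0,-210],[0,0,0]],[15,[0,0,-270],[0,0,0]],[15,[0,0,-310],[0,0,0]],[15,[0,0,-310],[0,0,0]]])

```text
clock: 29.55
tcp_pos: [0.3689, 0.3463, 0.3362]
orientation: [-3.106, -0.457, -0.018]
contact_force: [0.8, -0.2, -2.0]
grip_width: 0.0311
```

Run:
```python
from h import *
e=N1+.33*YH+[0,0,.05]
go(e-XH*.072+[0,0,.012],down(-.106)); print(r.get_obs()['joints'],r.get_obs()['grip_width'])
```

```text
shift [140.6  52.8  14.8] turn [-0.003  -0.0115  0.398 ]
[-0.0833  0.2145 -0.9102  1.7999  0.1885  1.2051 -2.3275] 0.03109826487453707
```

play_rows(deltas=[[15,[40,17,0],[-0.003,-0.011,0.15]],[15,[80,34,0],[-0.003,-0.011,0.3]],[15,[120,50,0],[-0.003,-0.011,0.398]],[15,[140,53,6],[-0.003,-0.011,0.398]],[15,[140,53,13],[-0.003,-0.011,0.398]],[15,[140,53,13],[-0.003,-0.011,0.398]],[15,[140,53,13],[-0.003,-0.011,0.398]]])

```text
clock: 30.42
tcp_pos: [0.5169, 0.3365, 0.325]
orientation: [3.137, -0.163, 0.001]
contact_force: [-0.5, 0.3, -1.8]
grip_width: 0.0307
```

Run:
```python
from h import *
p,d=grab("wrist","16");eyehook("16",4);print(pose()[0],r.get_obs()['joints'][6])
cv2.imwrite("pics/c16.png",cv2.resize(p[0:300,160:480,::-1],None,fx=2,fy=2,interpolation=cv2.INTER_CUBIC))
```

```text
hole [316.5 127.5] r 51.6 eye tool [0.0703 0.0008 0.0153] pred nose px [315.1 112.1] seen nose [0.5951 0.3281 0.2618] 324 pred [0.5905 0.3287 0.261 ]
e rel seen nose x,y,z mm [-8.3 -0.6 47.9]
[[ 0.9946 -0.104   0.0009]
 [-0.104  -0.9946  0.0001]
 [ 0.0009 -0.0002 -1.    ]] -2.5958109427860117
```

View pics/c16.png

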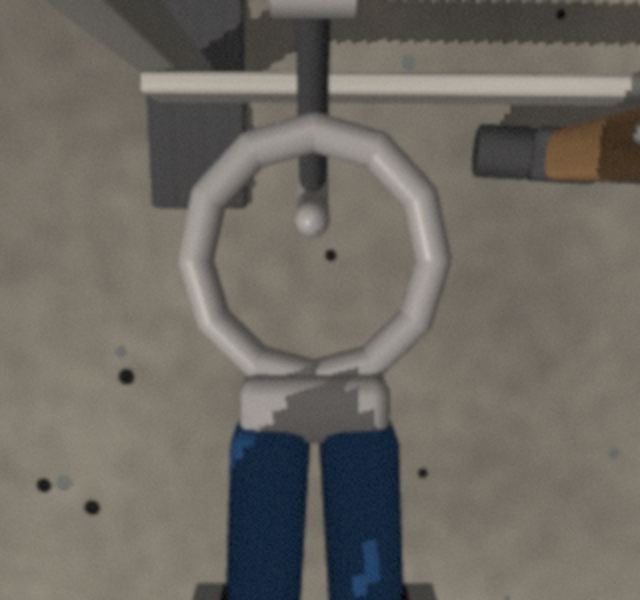

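play_rows(deltas=[[15,[5.3,-0.7,12],[0,0,0]],[15,[5.3,-0.7,24],[0,0,0]],[15,[5.3,-0.7,32],[0,0,0]],[15,[5.3,-0.7,38],[0,0,0]],[15,[5.3,-0.7,44],[0,0,0]],[15,[5.3,-0.7,50],[0,0,0]],[15,[5.3,-0.7,56],[0,0,0]],[15,[5.3,-0.7,61],[0,0,0]]])

```text
clock: 31.48
tcp_pos: [0.5226, 0.3364, 0.2637]
orientation: [3.137, -0.164, 0.001]
contact_force: [-1.6, -1.0, -1.1]
grip_width: 0.0312
```

play_rows(deltas=[[15,[0,0,6],[0,0,0]],[15,[0,0,12],[0,0,0]],[15,[0.5,0,16],[0,0,0]],[15,[1,0,18.5],[0,0,0]],[15,[1,0,18.5],[0,0,0]]])

```text
clock: 32.1
tcp_pos: [0.5237, 0.3363, 0.2454]
orientation: [3.137, -0.164, 0.001]
contact_force: [0.5, -0.2, -0.4]
grip_width: 0.0313
```

Run:
```python
from h import *
p,d=grab("wrist","17")
for t,k in(("16",4),("17",4)):print(t);gate(t,k)
```

```text
16
gate 4 8 [315.  93.] seen z-nose mm 0.9
gate 4 14 [315.  77.] seen z-nose mm 9.6
gate 4 20 [315.  59.] seen z-nose mm 52.3
17
gate 4 8 [316. 117.] seen z-nose mm -0.2
gate 4 14 [316.  90.] seen z-nose mm 9.0
gate 4 20 [316.  58.] seen z-nose mm 18.2
```

Gate 4 is shut over the ring. Release and retreat.

play_rows(deltas=[[45,[0,0,0],[0,0,0]],[65,[0,0,0],[0,0,0]],[65,[0,0,0],[0,0,0]],[65,[0,0,0],[0,0,0]],[65,[-20,0,-20],[0,0,0]],[65,[-60,0,-50],[0,0,0]],[65,[-80,0,-70],[0,0,0]],[65,[-80,0,-70],[0,0,0]]])

```text
clock: 33.15
tcp_pos: [0.4434, 0.346, 0.3173]
orientation: [-3.136, 0.16, -0.006]
contact_force: [1.3, -0.2, -0.1]
grip_width: 0.0646
```

Run:
```python
from h import *
print(pose()[1],r.get_obs()['contact_force']);go([.44,-.06,.26],down(1.47))
```

```text
[0.4434 0.346  0.3173] [ 1.3275 -0.2083 -0.0581]
shift [ 37.7 404.4  56.6] turn [ 0.0014 -0.0048 -1.5719]
```

play_rows(deltas=[[85,[0,55,0],[0,0,-0.18]],[85,[0,110,0],[0,0,-0.36]],[85,[10,165,0],[0,0,-0.54]],[85,[20,220,0],[0,0,-0.72]],[85,[30,275,0],[0,0,-0.9]],[85,[38,330,0],[0,0,-1.08]],[85,[38,385,0],[0,0,-1.26]],[85,[38,404,0],[0,0,-1.44]]])

```text
clock: 34.15
tcp_pos: [0.4408, -0.0573, 0.3157]
orientation: [2.624, 1.728, 0.006]
contact_force: [0.1, 0.8, -0.0]
grip_width: 0.0846
```

```bash
cat >> h.py <<'E'
def lid(tag,guess):
    m,d,C,c=ext("wrist",tag);v,u=np.mgrid[0:480,0:640]
    _,w=rays("wrist",tag,np.c_[u.ravel(),v.ravel()]);P=(c+w*d.ravel()[:,None]).reshape(480,640,3)
    B=(P[...,2]>.088)&(P[...,2]<.112)&(np.linalg.norm(P[...,:2]-guess,axis=-1)<.07)
    ce,rr=cv2.minEnclosingCircle(cv2.findNonZero(B.astype(np.uint8)));zt=np.median(P[B][:,2])
    print("lid px",np.round(ce,1),round(rr,1),"mean",P[B].mean(0),"mid",(P[B].min(0)+P[B].max(0))/2,np.ptp(P[B],0),"ray",onz("wrist",tag,[ce],zt)[0]);return B
E
python3 - <<'E'
from h import *
print(pose()[1],r.get_obs()['joints'][6]);grab("wrist","18");lid("18",[.452,-.086]);go([.452,-.086,.0755],down(1.47))
E
```

```text
[ 0.4408 -0.0573  0.3157] -0.4586192624862979
lid px [342.6 220.2] 36.8 mean [ 0.4535 -0.0866  0.097 ] mid [ 0.4531 -0.0881  0.0939] [0.0653 0.065  0.0118] ray [ 0.4535 -0.0867  0.0971]
shift [-15.8  19.4 239.7] turn [ 0.0017  0.0003 -0.3006]
```

play_rows(deltas=[[85,[-16,21,50],[0,0,-0.18]],[85,[-16,21,100],[0,0,-0.3]],[85,[-16,21,120],[0,0,-0.3]],[85,[-16,21,170],[0,0,-0.3]],[85,[-16,21,215],[0,0,-0.3]],[85,[-16,21,238],[0,0,-0.3]],[85,[-16,21,240],[0,0,-0.3]],[85,[-16,21,240],[0,0,-0.3]]], squeeze=30)

```text
clock: 35.2
tcp_pos: [0.4538, -0.087, 0.0754]
orientation: [2.331, 2.104, 0.001]
contact_force: [-0.3, -0.7, -0.8]
grip_width: 0.085
```

play_rows(deltas=[[60,[0,0,0],[0,0,0]],[55,[0,0,0],[0,0,0]],[55,[0,0,0],[0,0,0]],[55,[0,0,0],[0,0,0]],[55,[0,0,0],[0,0,0]]])

```text
clock: 35.83
tcp_pos: [0.4546, -0.0873, 0.0765]
orientation: [2.329, 2.103, 0.003]
contact_force: [-1.3, 0.6, 7.6]
grip_width: 0.0654
```

Run:
```python
from h import *
Rc,t=pose();print(t,r.get_obs()['grip_width']);go([.4527,-.298,t[2]+.07],down(1.49))
```

```text
[ 0.4546 -0.0873  0.0765] 0.06539502765113714
shift [-209.9   19.9  -69.7] turn [ 0.004   0.0011 -0.0215]
```

play_rows(deltas=[[55,[0,0,-30],[0,0,0]],[55,[0,0,-70],[0,0,0]],[55,[-55,5,-70],[0,0,0]],[55,[-110,10,-70],[0,0,0]],[55,[-165,15,-70],[0,0,0]],[55,[-210,20,-70],[0,0,0]],[55,[-210,20,-70],[0,0,0]],[55,[-210,20,-50],[0,0,0]]])

```text
clock: 36.83
tcp_pos: [0.4537, -0.2983, 0.1273]
orientation: [2.328, 2.1, 0.005]
contact_force: [-0.1, 0.6, -2.7]
grip_width: 0.065
```

Run:
```python
from h import *
Rc,t=pose();print(t,Rc[2]);go([.4527,-.298,.0805],down(1.47))
```

```text
[ 0.4537 -0.2983  0.1273] [-0.002   0.0068 -1.    ]
shift [ 0.3 -1.4 46.8] turn [ 0.0068  0.002  -0.002 ]
```

play_rows(deltas=[[55,[0,-1,20],[0.003,0,0]],[55,[0,-1,33],[0.003,0,0]],[55,[0,-1,41],[0.003,0,0]],[55,[0,-1,45],[0.003,0,0]],[55,[0,-1,46.5],[0.003,0,0]],[55,[0,-1,46.5],[0.003,0,0]]])

```text
clock: 37.58
tcp_pos: [0.4533, -0.2984, 0.0811]
orientation: [2.329, 2.101, 0.002]
contact_force: [-0.3, 0.1, -3.0]
grip_width: 0.0646
```

play_rows(deltas=[[55,[0,0,0.7],[0,0,0]],[75,[0,0,0.7],[0,0,0]],[85,[0,0,0.7],[0,0,0]],[85,[0,0,0.7],[0,0,0]],[85,[0,0,0.7],[0,0,0]],[85,[0,0,-25],[0,0,0]],[85,[0,0,-80],[0,0,0]],[85,[0,0,-140],[0,0,0]]])

```text
clock: 38.58
tcp_pos: [0.4522, -0.2977, 0.2221]
orientation: [2.33, 2.103, 0.002]
contact_force: [0.2, -0.7, 0.4]
grip_width: 0.0851
```

Run:
```python
from h import *
print(pose()[1],r.get_obs()['contact_force']);go([.42,-.33,.30],down(.85))
```

```text
[ 0.4522 -0.2977  0.2221] [ 0.1675 -0.7471  0.3677]
shift [-35.5 -28.5 -78. ] turn [0.0033 0.0003 0.6183]
```

play_rows(deltas=[[85,[0,0,-40],[0,0,0]],[85,[0,0,-80],[0,0,0]],[85,[0,0,-80],[0,0,0]]])

```text
clock: 38.95
tcp_pos: [0.4537, -0.2981, 0.3055]
orientation: [2.325, 2.098, 0.004]
contact_force: [-0.6, 0.3, 0.2]
grip_width: 0.0852
```

Run:
```python
from h import *
print(pose()[1]);grab("wrist","19");lid("19",[.4527,-.298])
a=.7;Rg=down(-.106)@R.from_rotvec([0,-a,0]).as_matrix();print(Rg[:,2])
go([.40,.16,.30],Rg)
```

```text
[ 0.4537 -0.2981  0.3055]
lid px [313.2 197.8] 39.2 mean [ 0.452  -0.298   0.1009] mid [ 0.4518 -0.2996  0.0962] [0.0655 0.0652 0.0155] ray [ 0.4521 -0.2978  0.1011]
[-0.6406  0.0682 -0.7648]
shift [450.  -99.2   1.5] turn [ 0.5552 -0.5489  1.5015]
```

play_rows(deltas=[[85,[56,-12,0],[0,0,0.18]],[85,[112,-24,0],[0,0,0.36]],[85,[168,-36,0],[0,0,0.54]],[85,[224,-48,0],[0,0,0.72]],[85,[280,-60,0],[0,0,0.9]],[85,[336,-72,0],[0,0,1.08]],[85,[392,-84,0],[0,0,1.26]],[85,[450,-99,0],[0,0,1.44]]])

```text
clock: 40.0
tcp_pos: [0.4046, 0.1306, 0.3004]
orientation: [3.13, 0.21, 0.005]
contact_force: [1.0, 0.9, 0.4]
grip_width: 0.0852
```

Run:
```python
from h import *
print(pose()[1])
a=.7;Rg=down(-.106)@R.from_rotvec([0,a,0]).as_matrix();print(Rg[:,2])
go([.40,.16,.32],Rg)
```

```text
[0.4046 0.1306 0.3004]
[ 0.6406 -0.0682 -0.7648]
shift [ -0.6 -29.7 -19.7] turn [-0.0798  0.6934  0.2315]
```

play_rows(deltas=[[85,[0,-30,-20],[-0.02,0.15,0.06]],[85,[0,-30,-20],[-0.04,0.3,0.12]],[85,[0,-30,-20],[-0.06,0.45,0.17]],[85,[0,-30,-20],[-0.07,0.6,0.21]],[85,[0,-30,-20],[-0.08,0.69,0.23]],[85,[0,-30,-20],[-0.08,0.69,0.23]]])

```text
clock: 40.75
tcp_pos: [0.3989, 0.1599, 0.3182]
orientation: [2.915, -0.147, 1.053]
contact_force: [0.3, 0.6, -0.0]
grip_width: 0.085
```

Run:
```python
from h import *
print(pose()[1]);p,d=grab("wrist","20");q,_=grab("scene","20")
s=N1+.025*XH-[0,0,.05];print(proj("wrist","20",[s+.11*i*YH for i in range(4)]).round(0))
a=np.hstack([cv2.resize(p,(440,330)),cv2.resize(q[100:340,300:555],(350,330),interpolation=cv2.INTER_CUBIC)])
cv2.imwrite("pics/c20.png",a[:,:,::-1])
```

```text
[0.3989 0.1599 0.3182]
[[497.  95.]
 [357.  94.]
 [216.  93.]
 [ 76.  93.]]
```

View pics/c20.png

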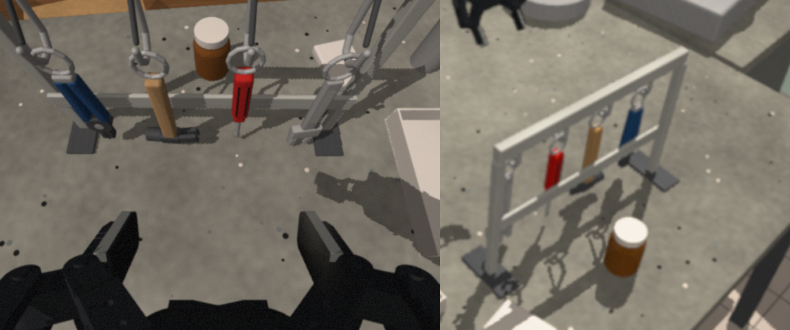

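play_rows(deltas=[[85,[0,0,-20],[0,0,0]],[85,[0,0,-20],[0,0,0]],[85,[0,0,-20],[0,0,0]],[85,[0,0,-20],[0,0,0]],[85,[0,0,-20],[0,0,0]],[85,[0,0,-20],[0,0,0]],[85,[0,0,-20],[0,0,0]],[85,[0,0,-20],[0,0,0]]])

```text
clock: 41.85
tcp_pos: [0.3875, 0.1619, 0.3352]
orientation: [2.916, -0.149, 1.055]
contact_force: [-0.4, 0.6, 0.7]
grip_width: 0.0848
```

Run:
```python
from h import *
a,_=grab("scene","21");_=[r.grab_frame("top") for i in range(3)];b,_=grab("scene","22")
D=cv2.absdiff(a,b)[100:340,300:555];print("motion",D.max(),D.mean())
print(r.hand_in(),r.get_obs()['clock'])
```

```text
motion 13 0.6489814814814815
the job is handed in; nothing more can be done
the job is handed in; nothing more can be done
```

The job is handed in at about 42 s on the robot clock, well under the 210 s limit. I set the tin aside on the counter and hung the spanner on hook 1. The screwdriver then went on hook 2, the hammer on hook 3 and the pliers on hook 4. Last, I put the tin back on its ring.

**Tools:** the final pictures show all four tools hanging vertically, each eye within a few pixels of its seat point. Each gate was seen closed above its ring just before I let go. I did not measure the gates again at the end.

**Motion:** two frames taken just before hand-in, about a quarter second apart, showed only noise-level differences around the rail.

**Tin:** it stands about 2.5 mm from the measured mark centre, lid at 0.101 m. The gripper was clear of everything.

**Disagreements:** the automatic nose-tip reading was biased by about 4 mm because the gate was mixed into it, so I used positions read from the pictures instead. My first two-view height for the tin lid was also about 25 mm too high, so I went by the depth reading. I noticed no tool being knocked aside.

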